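Find the rocking canister lid and press it home

ROBOT

A 6-joint arm with a two-finger parallel gripper is mounted at the origin on a cart in front of the work surface, level with it; the furniture and walls round the work are solid. World frame = base frame: x ahead of the robot, y to its left, z up, the work surface at z = 0. Lengths are in m, angles in rad, forces in N, time in s.
With the tool pointing down it reaches from about 0.35 to 0.975 m from the base axis. Payload 4.9 kg.
Tool frame: the origin (TCP) lies midway between the tips of the shut fingers; the grasp point (between the pads) lies 19 mm behind it; z points along the fingers, y is the line along which they close (so a half turn about z gives the same grasp; the last joint's range is limited). The gripper opens to 85 mm and grips with 20 to 120 N. Pads are 22 mm wide; open, the fingers measure 114 mm over their backs; the gripper's body (76 mm by 85 mm) begins 54 mm behind the grasp point. The pads swing forward as they close: fully open they stand 13 mm farther back than shut.
Start: joints at [1.108, 0.053, 1.613, -0, 1.476, -0.119], TCP at [0.211, 0.588, 0.231] pointing down, gripper open.
Joint ranges: [-3.01, 3.01], [-1.01, 2.22], [0.06, 2.58], [-1.02, 4.17], [0.09, 2.62], [-3.14, 3.14]. Speed limits (rad/s): [2.57, 2.57, 3.14, 3.14, 3.14, 3.14].

INTERFACE

Orientations are given as a rotation vector (axis times angle).
In Python, from station import ctrl gives the robot as it stands.
- The arm moves only by the tool step_arm, never from a script. Its argument "targets" is a list of rows, each an object with "travel": the shift along the world's x, y, z as a fraction of full scale, a list of three; "angular": the turn, a rotation vector about the world's x, y, z as a fraction of full scale, a list of three; "gripper": the opening, from 0 (shut) to 1 (fully open). In form: [{"travel": [x, y, z], "angular": [rx, ry, rz], "gripper": gripper}, ...]. A call has 1 to 10 rows; each row is the pose to reach, as a shift and turn from the pose commanded when the call began; what a row does not reach only later rows make up. Full scale, the value 1, is 0.6 m for a shift and pi/4 rad for a turn. A row lasts 1/10 s, in which the tool goes at most 50 mm and 8.59 degrees, less where a joint would pass 70% of its speed; a pose out of reach is approached as far as the arm can. A call with a number of a shift or a turn outside -1 to 1 is refused whole. A call with a gripper value outside its range is refused whole. The fingers move at their own pace and stop on an object; "squeeze" is the grip in N (left out, the last holds). Time passes only in rows, so rows that repeat a pose let the fingers close. It gives the time, the measured TCP pose, the force, the opening and the grip force at its end, in the units of the state.
- ctrl.get_obs(): the state, without advancing time (a new reading comes with each control period).
- ctrl.get_image(name): name is "scene" or "side" or "wrist"; returns a dict with "img" (420x560x3 uint8, red, green, blue), "fx", "fy", "cx", "cy" (pixels), "D" ([k1, k2, p1, p2, k3] as OpenCV has them; the pictures are not rectified), "rvec" (rotation vector, rad) and "tvec" (3), from world to camera coordinates, as OpenCV has them. Camera axes: x right, y down, z forward; pixel columns grow to the right and rows downward; lengths in m; the calibration is good to about 2 mm. A picture is of the moment at which its call begins. There is no depth.
- ctrl.finish_job(): hands the job in; it is judged then, once.
The state is a dict: "t": time; "q": joint angles; "dq": joint speeds; "effort": joint torques, N m; "tool_pos": TCP position; "tool_rot": TCP orientation; "contact_force": force on the tool from outside, world axes, zero at the start; "wrist_torque": the same for the moment, N m; "opening": finger opening in m; "grip_force": force on a finger pad.
Only numpy, scipy, OpenCV 4.12 (cv2) and the standard library are available. Lean on these libraries where they do the work, as an engineer would, in place of code of your own. Each camera call takes 0.05 s, during which the arm holds its last target. There are 200 camera calls.

TASK

One of the four look-alike canisters has a lid that was not pressed home. With the fingertips, press down on the ends of the lids until you find the one that rocks, then press that lid down over its middle until it is fully home. Only touch and press: do not lift or shove any canister, and leave the other things on the worktop alone.

Things in the scene. Friction and masses are not known exactly. Their poses are not given: they have to be found in the camera images.
- canister_a: one of four look-alike loose food canisters, 0.8 kg: white block 66 (x) x 102 (y) mm, 44 high, blue band. Origin: centre of its underside; z up, y along its LONG side. Its pale wood lid is a plate 70 x 106 x 6 mm centred over it, top face 60 mm above the worktop when home, carried only over the middle 76 mm of its length, the ends overhang
- seat_a (a joint): how far the lid of canister_a stands up from home, m: 0 = fully home, at most 0.005. The lid that was not pressed home stands about 0.004 up, level. Stiff: pressing straight down with more than about 10 N (15 is ample) on the lid's middle (grey disc, 26 mm across) drives it down; it stays where it is left
- lid_a (a joint): rocking of canister_a's lid about the canister's x axis through its middle, rad: 0 = level, positive raises its +y end; weakly sprung to level. A home lid cannot rock; the unseated one rocks to about 0.1 under 1 to 2 N at an end (42 mm from the middle along y): that end dips some 4.5 mm to a home lid's level, the other rises as much. An end press never drives it home
- canister_b: one of four look-alike loose food canisters, 0.8 kg: white block 66 (x) x 102 (y) mm, 44 high, blue band. Origin: centre of its underside; z up, y along its LONG side. Its pale wood lid is a plate 70 x 106 x 6 mm centred over it, top face 60 mm above the worktop when home, carried only over the middle 76 mm of its length, the ends overhang
- seat_b (a joint): how far the lid of canister_b stands up from home, m: 0 = fully home, at most 0.005. The lid that was not pressed home stands about 0.004 up, level. Stiff: pressing straight down with more than about 10 N (15 is ample) on the lid's middle (grey disc, 26 mm across) drives it down; it stays where it is left
- lid_b (a joint): rocking of canister_b's lid about the canister's x axis through its middle, rad: 0 = level, positive raises its +y end; weakly sprung to level. A home lid cannot rock; the unseated one rocks to about 0.1 under 1 to 2 N at an end (42 mm from the middle along y): that end dips some 4.5 mm to a home lid's level, the other rises as much. An end press never drives it home
- canister_c: one of four look-alike loose food canisters, 0.8 kg: white block 66 (x) x 102 (y) mm, 44 high, blue band. Origin: centre of its underside; z up, y along its LONG side. Its pale wood lid is a plate 70 x 106 x 6 mm centred over it, top face 60 mm above the worktop when home, carried only over the middle 76 mm of its length, the ends overhang
- seat_c (a joint): how far the lid of canister_c stands up from home, m: 0 = fully home, at most 0.005. The lid that was not pressed home stands about 0.004 up, level. Stiff: pressing straight down with more than about 10 N (15 is ample) on the lid's middle (grey disc, 26 mm across) drives it down; it stays where it is left
- lid_c (a joint): rocking of canister_c's lid about the canister's x axis through its middle, rad: 0 = level, positive raises its +y end; weakly sprung to level. A home lid cannot rock; the unseated one rocks to about 0.1 under 1 to 2 N at an end (42 mm from the middle along y): that end dips some 4.5 mm to a home lid's level, the other rises as much. An end press never drives it home
- canister_d: one of four look-alike loose food canisters, 0.8 kg: white block 66 (x) x 102 (y) mm, 44 high, blue band. Origin: centre of its underside; z up, y along its LONG side. Its pale wood lid is a plate 70 x 106 x 6 mm centred over it, top face 60 mm above the worktop when home, carried only over the middle 76 mm of its length, the ends overhang
- seat_d (a joint): how far the lid of canister_d stands up from home, m: 0 = fully home, at most 0.005. The lid that was not pressed home stands about 0.004 up, level. Stiff: pressing straight down with more than about 10 N (15 is ample) on the lid's middle (grey disc, 26 mm across) drives it down; it stays where it is left
- lid_d (a joint): rocking of canister_d's lid about the canister's x axis through its middle, rad: 0 = level, positive raises its +y end; weakly sprung to level. A home lid cannot rock; the unseated one rocks to about 0.1 under 1 to 2 N at an end (42 mm from the middle along y): that end dips some 4.5 mm to a home lid's level, the other rises as much. An end press never drives it home
- mug: bystander: green mug, 86 x 122 mm with its handle, 94 mm high; origin at the centre of its underside
- salt_shaker: bystander: glass salt shaker standing among the canisters, with a grey cap, 44 mm across, 90 mm high; origin at the centre of its underside
- timer: bystander: round kitchen timer, white foot and grey dial, 62 mm across, 50 mm high; origin at the centre of its underside
- pen: bystander: red pen lying along y, 145 mm long, 9 mm high; origin at the centre of its underside
- teaspoon: bystander: steel teaspoon lying roughly along y, 130 mm long, 11 mm high; origin at the centre of its underside
- tea_box: bystander: pale green tea box, 43 x 64 mm, 96 mm high; origin at the centre of its underside
- spice_0: bystander: spice jar with a blue label and dark cap, 41 mm across, 105 mm high; origin at the centre of its underside
- spice_1: bystander: spice jar with a dark label and black cap, 41 mm across, 105 mm high; origin at the centre of its underside

How it is judged:
On the way, in this order (a step that is already met when the one before it is completed fails the run):
1. a fingertip on the unseated lid has rocked it (by 0.06 rad or more) ((((value of joint lid_a above 0.06 rad or value of joint lid_a below -0.06 rad) and contact force between the fingers and canister_a above 0.2 N) or ((value of joint lid_b above 0.06 rad or value of joint lid_b below -0.06 rad) and contact force between the fingers and canister_b above 0.2 N) or ((value of joint lid_c above 0.06 rad or value of joint lid_c below -0.06 rad) and contact force between the fingers and canister_c above 0.2 N) or ((value of joint lid_d above 0.06 rad or value of joint lid_d below -0.06 rad) and contact force between the fingers and canister_d above 0.2 N))), for 0.05 s.
2. every lid is home, within 1 mm (value of joint each of seat_a, seat_b, seat_c, seat_d below 0.001 m), for 0.2 s.
At the end, for the whole second after the job is handed in: All four lids are home (within 1 mm) and level (within 0.03 rad), and the canisters stand upright on the worktop within 30 mm of where they stood, at rest (all of step 2 and value of joint lid_a between -0.03 and 0.03 rad and value of joint lid_b between -0.03 and 0.03 rad and value of joint lid_c between -0.03 and 0.03 rad and value of joint lid_d between -0.03 and 0.03 rad and height (world z) of each of canister_a, canister_b, canister_c, canister_d below 0.006 m and angle between each of canister_a, canister_b, canister_c, canister_d's own z axis and vertical below 0.05 rad and distance of each of canister_a, canister_b, canister_c, canister_d from where it was at the start of the episode below 0.03 m and linear speed of each of canister_a, canister_b, canister_c, canister_d below 0.01 m/s); the robot touches nothing.
It fails at once if a canister is lifted off the worktop or tipped (15 mm or 0.2 rad) (height (world z) of any of canister_a, canister_b, canister_c, canister_d above 0.015 m or angle between any of canister_a, canister_b, canister_c, canister_d's own z axis and vertical above 0.2 rad).
It fails at once if a canister is shoved more than 30 mm from where it stood (distance of any of canister_a, canister_b, canister_c, canister_d from where it was at the start of the episode above 0.03 m).
It fails at once if another thing on the worktop is moved more than 20 mm (distance of any of mug, salt_shaker, timer, pen, teaspoon, tea_box, spice_0, spice_1 from where it was at the start of the episode above 0.02 m).
It also fails if it takes over 58 s, if anything falls off the work surface, if the arm or the gripper's body presses on something with over 40 N, if the wrist force passes 120 N, or if a joint passes its speed limit or range.

## Working session

There is one attempt and no reset: what is moved stays moved. The work goes in short steps, Python scripts to look and compute and a tool call to move; the robot and the scene stay as the last step left them, time stands still between calls to the robot, and variables do not carry over. Pictures are saved under pics/ and viewed, at most 10 in all, crops included, and the job is handed in when it is done.

Besides the shell and the picture viewer there is one more tool, called after "Emit:" as name(argument=value, ...) on one line, values as JSON. step_arm: Moves the arm, as the interface text tells. Its arguments: {"type":"object","properties":{"targets":{"type":"array"},"squeeze":{"type":"number"}},"required":["targets"]}

```bash
mkdir -p pics; ls; cat > h.py <<'E'
import numpy as np, cv2
from station import ctrl
def grab(n):
    d=ctrl.get_image(n); d['K']=np.array([[d['fx'],0,d['cx']],[0,d['fy'],d['cy']],[0,0,1]]); d['R']=cv2.Rodrigues(np.array(d['rvec'],float))[0]; d['t']=np.array(d['tvec'],float).ravel(); d['D']=np.array(d['D'],float); return d
def rays(d,px):
    u=cv2.undistortPoints(np.array(px,float).reshape(-1,1,2),d['K'],d['D']).reshape(-1,2)
    v=np.c_[u,np.ones(len(u))]@d['R']; return -d['R'].T@d['t'],v
def onplane(d,px,z):
    o,v=rays(d,px); return o+v*((z-o[2])/v[:,2])[:,None]
def proj(d,P): return cv2.projectPoints(np.array(P,float).reshape(-1,1,3),np.array(d['rvec'],float),d['t'],d['K'],d['D'])[0].reshape(-1,2)
E
python3 - <<'E'
from h import *
for n in('scene','side','wrist'):
    d=grab(n); cv2.imwrite(f'pics/{n}0.png',d['img'][:,:,::-1]); print(n,-d['R'].T@d['t'],d['R'][2],d['fx'])
s=ctrl.get_obs(); print(s)
E
```

```text
pics
scene [ 0.00243101 -0.36447599  0.85196094] [ 0.57105491  0.30778281 -0.76102958] 388.61076107605106
side [0.00529757 0.83762068 1.014732  ] [ 0.40045316 -0.62359133 -0.6713949 ] 502.2237566914501
wrist [0.13047562 0.61747806 0.37248238] [ 0.30439165 -0.11049741 -0.9461163 ] 362.02795390133434
{'t': 0.15, 'q': array([ 1.10800898e+00,  5.32151880e-02,  1.61399918e+00, -2.82296774e-05,
        1.47598279e+00, -1.19012850e-01]), 'dq': array([ 1.89831032e-03, -1.92426783e-03, -5.00063848e-03,  5.34482354e-04,
       -2.32823870e-05, -8.61961983e-04]), 'effort': array([ 3.59756086e-04, -3.94242597e+01, -3.70721126e+01, -1.27669127e-04,
        4.62273223e-03,  1.46542106e-05]), 'tool_pos': array([0.21044573, 0.58798288, 0.23032695]), 'tool_rot': array([-5.37266139e-01, -3.09487018e+00,  2.42679072e-03]), 'contact_force': array([-0.14070594,  0.41890952,  0.22754549]), 'wrist_torque': array([-0.03152075, -0.0040821 , -0.04581087]), 'grip_force': 0.0, 'opening': 0.08553168886355854}
```

View pics/scene0.png

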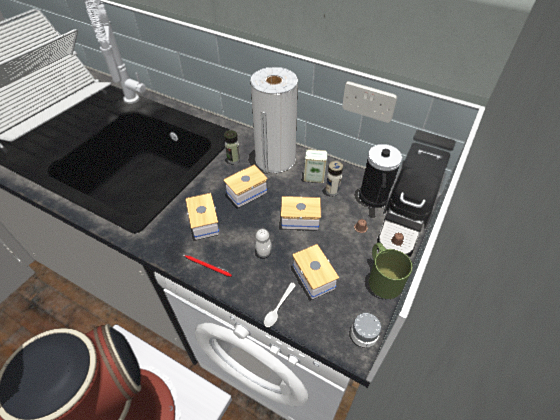

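View pics/side0.png

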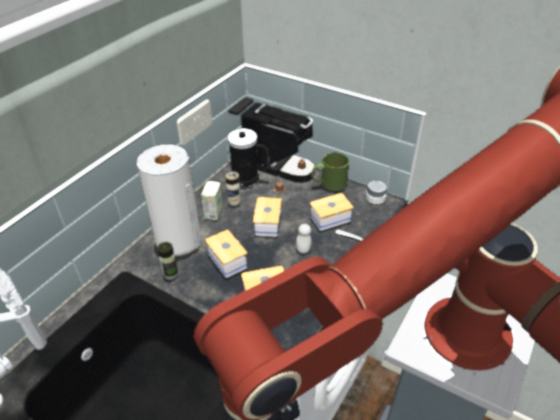

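The scene view shows four lids at about (202,213), (245,184), (301,212) and (315,268), with the shaker at (263,243), the pen at (208,266) and the spoon at (280,305). In the side view three lids are fully visible at (267,210), (227,245) and (331,212). The fourth, at (263,280), is partly hidden by the arm.

```bash
cat >> h.py <<'E'
def lids(d):
    h=cv2.cvtColor(d['img'],cv2.COLOR_RGB2HSV)
    m=cv2.inRange(h,(12,70,120),(28,255,255)); m=cv2.morphologyEx(m,cv2.MORPH_CLOSE,np.ones((3,3)))
    cs=cv2.findContours(m,cv2.RETR_EXTERNAL,cv2.CHAIN_APPROX_NONE)[0]
    return [c.reshape(-1,2) for c in cs if cv2.contourArea(c)>150]
def fit(d,c,z):
    P=onplane(d,c,z)[:,:2]; (cx,cy),(w,h),a=cv2.minAreaRect((P*1000).astype(np.float32))
    if w>h: a+=90  # a: direction of short side-> long dir = a+90
    th=(a+90) if True else a
    return np.array([cx,cy])/1000,sorted((w,h)),((th+90)%180)-90
E
python3 - <<'E'
from h import *
D={n:grab(n) for n in('scene','side')}
for n,d in D.items():
    for c in lids(d):
        p,s,a=fit(d,c,.06); print(n,c.mean(0).round(),p.round(4),np.round(s),round(a,1),cv2.contourArea(c))
# triangulate the centres by disc
from scipy.optimize import linear_sum_assignment
L={n:[(fit(d,c,.06)[0],c) for c in lids(d)] for n,d in D.items()}
for p,c in L['scene']:
    q=[(np.linalg.norm(p-pp),cc) for pp,cc in L['side']]; k=min(q,key=lambda x:x[0])
    best=[]
    def cen(d,c): # centre of area quad
        x=fit(d,c,.06)[0]; return np.array([*x,.06])
    if k[0]<.03:
        o=[];v=[]
        for n,cc in(('scene',c),('side',k[1])):
            d=D[n]; X=cen(d,cc); oo=-d['R'].T@d['t']; vv=X-oo; vv/=np.linalg.norm(vv); o.append(oo);v.append(vv)
        A=sum(np.eye(3)-np.outer(w,w) for w in v); b=sum((np.eye(3)-np.outer(w,w))@x for x,w in zip(o,v))
        print('tri',p.round(4),np.linalg.solve(A,b).round(4))
d=D['scene']
for nm,px,z in(('salt cap',(263,234),.09),('salt foot',(263,255),0),('mug',(391,260),.094),('tea',(316,155),.096),('spice',(335,166),.105),('spice',(231,133),.105),('timer',(367,323),.05),('roll',(275,75),.28)):
    print(nm,onplane(d,[px],z).round(3))
E
```

```text
scene [315. 266.] [ 0.4729 -0.1884] [ 73. 108.] 54.5 1121.5
scene [300. 207.] [ 0.6188 -0.0743] [ 80. 107.] -63.6 827.0
scene [201. 210.] [0.4824 0.1534] [ 72. 111.] 46.5 798.0
scene [245. 180.] [0.636  0.1108] [ 80. 109.] -25.4 703.5
side [379. 385.] [0.119  0.2762] [33. 73.] -65.4 178.0
side [260. 274.] [0.5054 0.1456] [ 57. 118.] 65.3 409.5
side [226. 246.] [0.6396 0.113 ] [ 78. 116.] -25.0 813.5
side [267. 210.] [ 0.6237 -0.0698] [ 77. 115.] -63.5 633.0
side [331. 205.] [ 0.4742 -0.1839] [ 84. 113.] 56.2 650.5
tri [ 0.4729 -0.1884] [ 0.4755 -0.1876  0.0563]
tri [ 0.6188 -0.0743] [ 0.6242 -0.0726  0.0559]
tri [0.4824 0.1534] [0.4915 0.1531 0.0647]
tri [0.636  0.1108] [0.6392 0.1123 0.0581]
salt cap [[ 0.474 -0.046  0.09 ]]
salt foot [[ 0.471 -0.043  0.   ]]
mug [[ 0.551 -0.344  0.094]]
tea [[ 0.789 -0.036  0.096]]
spice [[ 0.765 -0.106  0.105]]
spice [[0.743 0.228 0.105]]
timer [[ 0.403 -0.35   0.05 ]]
roll [[0.835 0.124 0.28 ]]
```

Emit:
step_arm(targets=[{"travel":[0.483,-0.897,0.165],"angular":[0,0,0],"gripper":0},{"travel":[0.483,-0.897,0.165],"angular":[0,0,0],"gripper":0},{"travel":[0.483,-0.897,0.165],"angular":[0,0,0],"gripper":0},{"travel":[0.483,-0.897,0.165],"angular":[0,0,0],"gripper":0},{"travel":[0.483,-0.897,0.165],"angular":[0,0,0],"gripper":0},{"travel":[0.483,-0.897,0.165],"angular":[0,0,0],"gripper":0},{"travel":[0.483,-0.897,0.165],"angular":[0,0,0],"gripper":0},{"travel":[0.483,-0.897,0.165],"angular":[0,0,0],"gripper":0},{"travel":[0.483,-0.897,0.165],"angular":[0,0,0],"gripper":0},{"travel":[0.483,-0.897,0.165],"angular":[0,0,0],"gripper":0}])

```text
t: 1.25
tool_pos: [0.4451, 0.1519, 0.3118]
tool_rot: [0.537, 3.094, 0.001]
contact_force: [0.4, 0.5, 0.7]
opening: -0.0001
grip_force: 0.0
```

```bash
python3 - <<'E'
from h import *
import pickle
d=grab('wrist'); pickle.dump(d,open('w1.pkl','wb')); cv2.imwrite('pics/w1.png',d['img'][:,:,::-1])
s=ctrl.get_obs(); print(s['tool_pos'],np.abs(s['dq']).max(), -d['R'].T@d['t'])
for c in lids(d):
    p,sz,a=fit(d,c,.06); print(c.mean(0).round(),p.round(4),np.round(sz),round(a,1))
E
```

```text
[0.44854385 0.14606258 0.31311113] 0.186402643864686 [0.36493337 0.1812147  0.45397289]
[155. 338.] [ 0.6074 -0.0812] [ 34. 106.] -63.5
[ 49. 282.] [ 0.4789 -0.1809] [76. 97.] 53.4
[293. 203.] [0.4852 0.1546] [ 74. 107.] 46.6
[275.  24.] [0.3003 0.1848] [ 29. 152.] 87.9
```

Emit:
step_arm(targets=[{"travel":[0.09,-0.25,0.03],"angular":[0,0,0],"gripper":0},{"travel":[0.09,-0.25,0.03],"angular":[0,0,0],"gripper":0},{"travel":[0.09,-0.25,0.03],"angular":[0,0,0],"gripper":0},{"travel":[0.09,-0.25,0.03],"angular":[0,0,0],"gripper":0},{"travel":[0.09,-0.25,0.03],"angular":[0,0,0],"gripper":0},{"travel":[0.09,-0.25,0.03],"angular":[0,0,0],"gripper":0}])

```text
t: 1.9
tool_pos: [0.4983, 0.0048, 0.3289]
tool_rot: [-0.536, -3.095, -0.001]
contact_force: [0.1, 0.6, -1.1]
opening: 0.0001
grip_force: 0.0
```

```bash
python3 - <<'E'
from h import *
import pickle
d=grab('wrist'); pickle.dump(d,open('w2.pkl','wb')); cv2.imwrite('pics/w2.png',d['img'][:,:,::-1])
s=ctrl.get_obs(); print(s['tool_pos'],np.abs(s['dq']).max(), -d['R'].T@d['t'])
for c in lids(d):
    p,sz,a=fit(d,c,.06); print(c.mean(0).round(),p.round(4),np.round(sz),round(a,1))
E
```

```text
[0.49824806 0.00516077 0.32892993] 0.013919568273945826 [0.4183601  0.03392384 0.47126359]
[263. 270.] [ 0.6212 -0.0682] [ 71. 106.] -63.0
[405. 243.] [0.636  0.1161] [ 73. 107.] -25.1
[120. 201.] [ 0.4736 -0.1826] [ 72. 106.] 55.0
[401. 110.] [0.483  0.1582] [ 70. 105.] 45.9
```

View pics/w2.png

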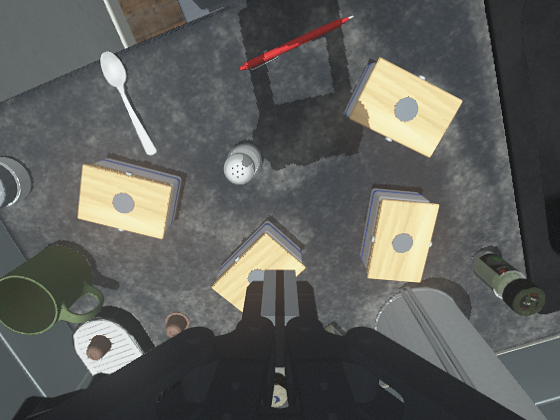

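The wrist picture shows all four lids: discs at (406,109), (123,202) and (402,243), plus one partly hidden by the fingers near (257,272). The lid outlines measure about 71 x 106 mm at z = 0.06, which matches the sizes given. Next I'll triangulate the disc heights.

```bash
python3 - <<'E'
from h import *
import pickle
V={'w1':pickle.load(open('w1.pkl','rb')),'w2':pickle.load(open('w2.pkl','rb')),'scene':grab('scene'),'side':grab('side')}
cand={}
for n,d in V.items():
    h=cv2.cvtColor(d['img'],cv2.COLOR_RGB2HSV); g=cv2.inRange(h,(0,0,60),(179,60,200)); cand[n]=[]
    for c in lids(d):
        m=np.zeros(g.shape,np.uint8); cv2.fillPoly(m,[cv2.convexHull(c)],255); m=cv2.erode(m,np.ones((5,5)))&g
        k,_,st,ce=cv2.connectedComponentsWithStats(m)
        if k>1:
            i=1+st[1:,4].argmax()
            if st[i,4]>15: cand[n].append((onplane(d,[ce[i]],.06)[0],st[i,4],d))
for X in([.4736,-.1826],[.621,-.07],[.484,.156],[.636,.1145]):
    S=[];
    for n in cand:
        for p,a,d in cand[n]:
            if np.linalg.norm(p[:2]-X)<.02: S.append((n,p,a,-d['R'].T@d['t']))
    print(X,[(n,p[:2].round(4),int(a)) for n,p,a,o in S])
    for i in range(len(S)):
        for j in range(i):
            A=0;b=0
            for n,p,a,o in(S[i],S[j]):
                v=(p-o)/np.linalg.norm(p-o); M=np.eye(3)-np.outer(v,v); A=A+M; b=b+M@o
            print('  ',S[i][0],S[j][0],np.linalg.solve(A,b).round(4))
E
```

```text
[0.4736, -0.1826] [('w1', array([ 0.4765, -0.1878]), 212), ('w2', array([ 0.4746, -0.1843]), 345), ('scene', array([ 0.4742, -0.1884]), 73), ('side', array([ 0.4754, -0.1859]), 19)]
   w2 w1 [ 0.4736 -0.1794  0.0691]
   scene w1 [ 0.476  -0.1883  0.0588]
   scene w2 [ 0.4759 -0.1871  0.0557]
   side w1 [ 0.4784 -0.1933  0.0536]
   side w2 [ 0.4742 -0.183   0.0626]
   side scene [ 0.476  -0.1879  0.0579]
[0.621, -0.07] [('w2', array([ 0.6319, -0.0691]), 749), ('scene', array([ 0.6223, -0.0734]), 51), ('side', array([ 0.6238, -0.0696]), 19)]
   scene w2 [ 0.6338 -0.0701  0.0499]
   side w2 [ 0.6269 -0.0688  0.0617]
   side scene [ 0.6252 -0.0722  0.057 ]
[0.484, 0.156] [('w1', array([0.4841, 0.1555]), 272), ('w2', array([0.4829, 0.1588]), 453), ('scene', array([0.4832, 0.1539]), 52), ('side', array([0.4846, 0.1575]), 38)]
   w2 w1 [0.4815 0.1561 0.0688]
   scene w1 [0.4847 0.1554 0.0577]
   scene w2 [0.4847 0.1585 0.0557]
   side w1 [0.4854 0.1555 0.0572]
   side w2 [0.4832 0.1585 0.0615]
   side scene [0.4854 0.1558 0.0573]
[0.636, 0.1145] [('w2', array([0.6375, 0.1174]), 322), ('scene', array([0.639 , 0.1141]), 39), ('side', array([0.64  , 0.1118]), 27)]
   scene w2 [0.6417 0.1178 0.0548]
   side w2 [0.6352 0.1164 0.0658]
   side scene [0.6383 0.1133 0.0616]
```

Side plus scene puts disc D, at (0.638, 0.114), about 4 mm higher than the others, so I'll probe its near end (0.600, 0.132) first.

Emit:
step_arm(targets=[{"travel":[0.17,0.212,-0.415],"angular":[0,0,0],"gripper":0},{"travel":[0.17,0.212,-0.415],"angular":[0,0,0],"gripper":0},{"travel":[0.17,0.212,-0.415],"angular":[0,0,0],"gripper":0},{"travel":[0.17,0.212,-0.415],"angular":[0,0,0],"gripper":0},{"travel":[0.17,0.212,-0.415],"angular":[0,0,0],"gripper":0},{"travel":[0.17,0.212,-0.415],"angular":[0,0,0],"gripper":0},{"travel":[0.17,0.212,-0.415],"angular":[0,0,0],"gripper":0},{"travel":[0.17,0.212,-0.415],"angular":[0,0,0],"gripper":0},{"travel":[0.17,0.212,-0.415],"angular":[0,0,0],"gripper":0},{"travel":[0.17,0.212,-0.415],"angular":[0,0,0],"gripper":0}])

```text
t: 3.05
tool_pos: [0.6021, 0.131, 0.0836]
tool_rot: [0.537, 3.09, 0.002]
contact_force: [-0.7, 0.1, 0.4]
opening: 0.0002
grip_force: 0.0
```

Emit:
step_arm(targets=[{"travel":[0,0,-0.01],"angular":[0,0,0],"gripper":0},{"travel":[0,0,-0.02],"angular":[0,0,0],"gripper":0},{"travel":[0,0,-0.02],"angular":[0,0,0],"gripper":0},{"travel":[0,0,-0.02],"angular":[0,0,0],"gripper":0}])

```text
t: 3.45
tool_pos: [0.6003, 0.1308, 0.0679]
tool_rot: [-0.538, -3.095, 0.0]
contact_force: [0.2, 0.0, 0.1]
opening: -0.0
grip_force: 0.0
```

Emit:
step_arm(targets=[{"travel":[0,0,-0.004],"angular":[0,0,0],"gripper":0},{"travel":[0,0,-0.008],"angular":[0,0,0],"gripper":0},{"travel":[0,0,-0.008],"angular":[0,0,0],"gripper":0},{"travel":[0,0,-0.008],"angular":[0,0,0],"gripper":0}])

```text
t: 3.85
tool_pos: [0.6006, 0.1311, 0.0633]
tool_rot: [-0.537, -3.095, 0.0]
contact_force: [-0.0, 0.8, -0.1]
opening: 0.0002
grip_force: 0.0
```

Emit:
step_arm(targets=[{"travel":[0,0,-0.0025],"angular":[0,0,0],"gripper":0},{"travel":[0,0,-0.0025],"angular":[0,0,0],"gripper":0},{"travel":[0,0,-0.0025],"angular":[0,0,0],"gripper":0}])

```text
t: 4.15
tool_pos: [0.6007, 0.1311, 0.0619]
tool_rot: [0.537, 3.095, 0.0]
contact_force: [0.7, -0.2, -0.8]
opening: -0.0003
grip_force: 0.1
```

Emit:
step_arm(targets=[{"travel":[0,0,-0.0025],"angular":[0,0,0],"gripper":0},{"travel":[0,0,-0.0025],"angular":[0,0,0],"gripper":0},{"travel":[0,0,-0.0025],"angular":[0,0,0],"gripper":0}])

```text
t: 4.45
tool_pos: [0.6007, 0.1311, 0.0606]
tool_rot: [0.537, 3.095, 0.0]
contact_force: [-0.4, 0.6, 2.7]
opening: -0.0001
grip_force: 0.9
```

```bash
python3 - <<'E'
from h import *
s=ctrl.get_obs(); print(s['t'],s['tool_pos'],s['contact_force'],s['wrist_torque'])
E
```

```text
4.45 [0.60069734 0.13111146 0.06058365] [-0.38910464  0.64079466  2.70225311] [ 0.06699879  0.16452402 -0.03060082]
```

Emit:
step_arm(targets=[{"travel":[0,0,-0.0025],"angular":[0,0,0],"gripper":0},{"travel":[0,0,-0.0025],"angular":[0,0,0],"gripper":0},{"travel":[0,0,-0.0025],"angular":[0,0,0],"gripper":0}])

```text
t: 4.75
tool_pos: [0.6008, 0.1311, 0.0604]
tool_rot: [-0.537, -3.095, 0.0]
contact_force: [-4.9, 0.2, 7.9]
opening: -0.0
grip_force: 4.2
```

Emit:
step_arm(targets=[{"travel":[0,0,-0.0025],"angular":[0,0,0],"gripper":0},{"travel":[0,0,-0.0025],"angular":[0,0,0],"gripper":0},{"travel":[0,0,-0.0025],"angular":[0,0,0],"gripper":0}])

```text
t: 5.05
tool_pos: [0.6009, 0.1312, 0.0602]
tool_rot: [-0.537, -3.095, 0.0]
contact_force: [-7.8, -0.6, 15.0]
opening: 0.0004
grip_force: 7.6
```

```bash
python3 - <<'E'
from h import *
d=grab('wrist'); w=d['img'][150:420,80:480,::-1]
s=grab('scene'); a=s['img'][140:260,160:360,::-1]; a=cv2.resize(a,None,fx=2,fy=2,interpolation=3)
cv2.imwrite('pics/p1.png',np.vstack([w,a]))
for n,dd in(('scene',s),('side',grab('side'))):
  for c in lids(dd):
    p,sz,an=fit(dd,c,.06); print(n,c.mean(0).round(),p.round(4),np.round(sz),round(an,1))
E
```

```text
scene [315. 266.] [ 0.4729 -0.1884] [ 73. 108.] 54.5
scene [301. 207.] [ 0.6188 -0.0744] [ 80. 107.] -63.6
scene [201. 210.] [0.4825 0.153 ] [ 71. 110.] 46.6
scene [245. 181.] [0.6371 0.1103] [ 80. 116.] -20.7
side [264. 280.] [0.4843 0.1598] [ 81. 109.] 45.5
side [224. 250.] [0.6399 0.1151] [ 73. 121.] -25.6
side [267. 210.] [ 0.624  -0.0707] [ 77. 117.] -63.1
side [331. 205.] [ 0.4744 -0.1836] [ 84. 114.] 56.2
```

View pics/p1.png

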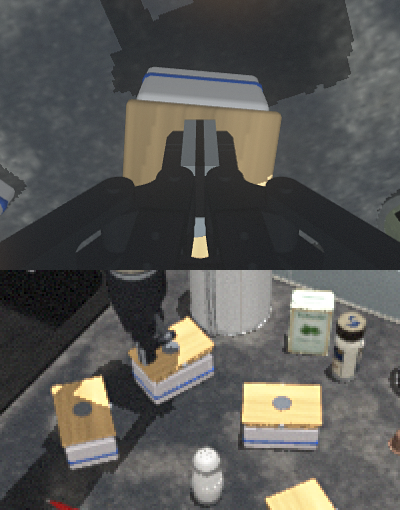

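The fingers press D's near end, and the outline of lid D has grown since the start: 109 to 116 mm in the scene view, 116 to 121 mm in the side view. That suggests its far end has risen, so I'll compare before and after.

```bash
python3 - <<'E'
from h import *
s=grab('scene'); b=cv2.imread('pics/scene0.png'); a=s['img'][:,:,::-1]
c=lambda i:cv2.resize(i[155:215,215:280],None,fx=6,fy=6,interpolation=0)
cv2.imwrite('pics/cmp.png',np.hstack([c(b),c(a)]))
def ext(img):
    d=dict(s); d['img']=np.ascontiguousarray(img[:,:,::-1])
    for k in lids(d):
        m=k.mean(0)
        if np.linalg.norm(m-[245,181])<10: print('top',k[k[:,1].argmin()],'right',k[k[:,0].argmax()],'left',k[k[:,0].argmin()],'bottom',k[k[:,1].argmax()])
ext(b);ext(a)
E
```

```text
top [254 164] right [267 178] left [223 180] bottom [238 195]
top [253 163] right [267 177] left [224 180] bottom [238 196]
```

View pics/cmp.png

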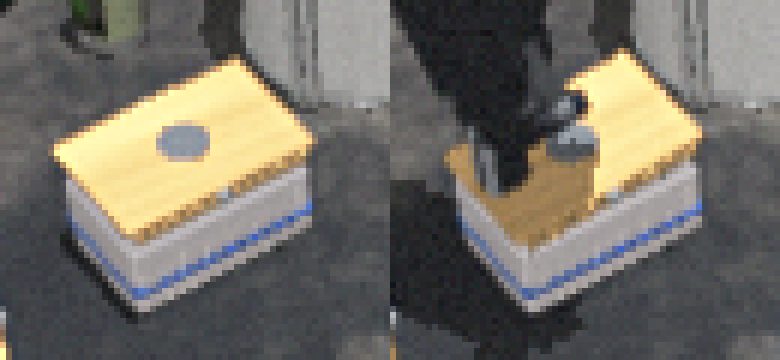

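The comparison shows D's right end raised about 2 px, with more white body under it, while its left end has dipped about 1 px and rests on a hard stop. D is the rocking lid. Now I'll lift and go over its middle.

Emit:
step_arm(targets=[{"travel":[0,0,0.02],"angular":[0,0,0],"gripper":0},{"travel":[0,0,0.035],"angular":[0,0,0],"gripper":0},{"travel":[0.03,-0.014,0.035],"angular":[0,0,0],"gripper":0},{"travel":[0.062,-0.028,0.035],"angular":[0,0,0],"gripper":0},{"travel":[0.062,-0.028,0.035],"angular":[0,0,0],"gripper":0},{"travel":[0.062,-0.028,0.022],"angular":[0,0,0],"gripper":0},{"travel":[0.062,-0.028,0.016],"angular":[0,0,0],"gripper":0},{"travel":[0.062,-0.028,0.016],"angular":[0,0,0],"gripper":0}])

```text
t: 6.05
tool_pos: [0.6361, 0.1145, 0.0653]
tool_rot: [-0.536, -3.092, 0.001]
contact_force: [-0.0, -0.1, 0.0]
opening: 0.0001
grip_force: 0.0
```

```bash
python3 - <<'E'
from h import *
s=ctrl.get_obs(); print(s['tool_pos'],s['contact_force'])
for n in('scene','side'):
    d=grab(n); print(n,[fit(d,c,.06)[0].round(4) for c in lids(d)], proj(d,[[.638,.114,.06]]))
E
```

```text
[0.63610752 0.11454117 0.06526644] [-0.00253846 -0.12797171  0.02793023]
scene [array([0.1097, 0.1518]), array([ 0.4729, -0.1884]), array([ 0.6188, -0.0743]), array([0.4814, 0.1536]), array([0.635 , 0.1096])] [[245.02828069 178.29751805]]
side [array([0.1224, 0.2735]), array([0.4841, 0.1595]), array([0.6392, 0.1134]), array([ 0.6236, -0.0696]), array([ 0.4739, -0.1845])] [[225.51307144 245.9886686 ]]
```

Emit:
step_arm(targets=[{"travel":[0.002,0,-0.003],"angular":[0,0,0],"gripper":0},{"travel":[0.002,0,-0.006],"angular":[0,0,0],"gripper":0},{"travel":[0.002,0,-0.008],"angular":[0,0,0],"gripper":0},{"travel":[0.002,0,-0.008],"angular":[0,0,0],"gripper":0}])

```text
t: 6.55
tool_pos: [0.6397, 0.1143, 0.0638]
tool_rot: [0.537, 3.094, 0.0]
contact_force: [-3.4, 0.3, 5.0]
opening: -0.0002
grip_force: 2.9
```

Emit:
step_arm(targets=[{"travel":[0,0,-0.003],"angular":[0,0,0],"gripper":0},{"travel":[0,0,-0.005],"angular":[0,0,0],"gripper":0},{"travel":[0,0,-0.005],"angular":[0,0,0],"gripper":0}])

```text
t: 6.85
tool_pos: [0.6397, 0.1143, 0.0614]
tool_rot: [0.537, 3.094, 0.0]
contact_force: [-3.6, 0.2, 8.5]
opening: 0.0002
grip_force: 4.0
```

Emit:
step_arm(targets=[{"travel":[0,0,-0.003],"angular":[0,0,0],"gripper":0},{"travel":[0,0,-0.003],"angular":[0,0,0],"gripper":0},{"travel":[0,0,-0.003],"angular":[0,0,0],"gripper":0}])

```text
t: 7.15
tool_pos: [0.6396, 0.1143, 0.06]
tool_rot: [0.537, 3.095, 0.0]
contact_force: [-5.2, -0.8, 9.4]
opening: 0.0004
grip_force: 5.2
```

Emit:
step_arm(targets=[{"travel":[0,0,-0.003],"angular":[0,0,0],"gripper":0},{"travel":[0,0,-0.003],"angular":[0,0,0],"gripper":0},{"travel":[0,0,-0.003],"angular":[0,0,0],"gripper":0}])

```text
t: 7.45
tool_pos: [0.6397, 0.1143, 0.06]
tool_rot: [0.537, 3.095, -0.0]
contact_force: [-9.8, -1.5, 18.0]
opening: -0.0001
grip_force: 9.1
```

Emit:
step_arm(targets=[{"travel":[0,0,-0.002],"angular":[0,0,0],"gripper":0},{"travel":[0,0,-0.002],"angular":[0,0,0],"gripper":0},{"travel":[0,0,-0.002],"angular":[0,0,0],"gripper":0}])

```text
t: 7.75
tool_pos: [0.6398, 0.1143, 0.06]
tool_rot: [-0.537, -3.095, 0.001]
contact_force: [-12.0, -1.4, 23.3]
opening: -0.0003
grip_force: 11.7
```

Emit:
step_arm(targets=[{"travel":[0,0,0.02],"angular":[0,0,0],"gripper":0},{"travel":[-0.03,0.014,0.035],"angular":[0,0,0],"gripper":0},{"travel":[-0.062,0.028,0.035],"angular":[0,0,0],"gripper":0},{"travel":[-0.062,0.028,0.03],"angular":[0,0,0],"gripper":0},{"travel":[-0.062,0.028,0.015],"angular":[0,0,0],"gripper":0},{"travel":[-0.062,0.028,0.008],"angular":[0,0,0],"gripper":0},{"travel":[-0.062,0.028,0.004],"angular":[0,0,0],"gripper":0},{"travel":[-0.062,0.028,0.004],"angular":[0,0,0],"gripper":0},{"travel":[-0.062,0.028,0.004],"angular":[0,0,0],"gripper":0}])

```text
t: 8.65
tool_pos: [0.6021, 0.1309, 0.06]
tool_rot: [-0.537, -3.092, 0.001]
contact_force: [-12.9, -0.6, 21.2]
opening: -0.0004
grip_force: 10.7
```

```bash
python3 - <<'E'
from h import *
s=ctrl.get_obs(); print(s['tool_pos'],s['contact_force'])
d=grab('scene'); a=d['img'][:,:,::-1]; b=cv2.imread('pics/scene0.png')
c=lambda i:cv2.resize(i[155:215,215:280],None,fx=6,fy=6,interpolation=0)
cv2.imwrite('pics/cmp2.png',np.hstack([c(b),c(a)]))
E
```

```text
[0.60212659 0.13087876 0.05995304] [-12.94386346  -0.61052426  21.23916576]
```

View pics/cmp2.png

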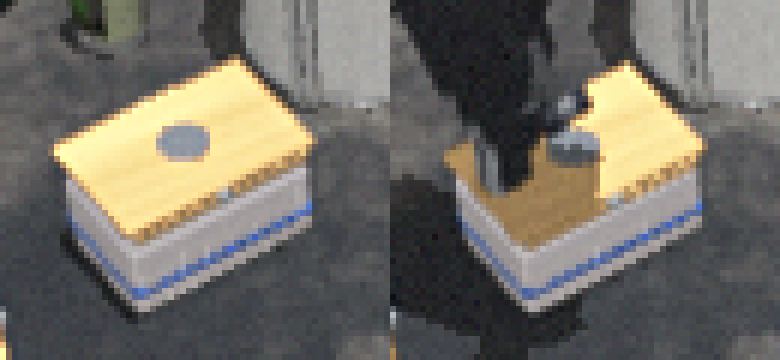

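With 21 N on its near end, lid D stays level and its right end no longer rises, so it is home. Lifting clear.

Emit:
step_arm(targets=[{"travel":[0,0,0.03],"angular":[0,0,0],"gripper":0},{"travel":[0,0,0.1],"angular":[0,0,0],"gripper":0},{"travel":[0,0,0.18],"angular":[0,0,0],"gripper":0},{"travel":[-0.1,0,0.25],"angular":[0,0,0],"gripper":0},{"travel":[-0.1,0,0.25],"angular":[0,0,0],"gripper":0},{"travel":[-0.1,0,0.25],"angular":[0,0,0],"gripper":0},{"travel":[-0.1,0,0.25],"angular":[0,0,0],"gripper":0}])

```text
t: 9.4
tool_pos: [0.5423, 0.1307, 0.2061]
tool_rot: [0.538, 3.095, -0.0]
contact_force: [-0.4, 0.7, -0.4]
opening: -0.0
grip_force: 0.0
```

```bash
python3 - <<'E'
from h import *
s=ctrl.get_obs(); print(s['tool_pos'],s['contact_force'],np.abs(s['dq']).max())
for n in('scene','side'):
    d=grab(n); print(n,[(fit(d,c,.06)[0].round(4),round(fit(d,c,.06)[2],1)) for c in lids(d)])
E
```

```text
[0.5423297  0.13073296 0.20613275] [-0.38315149  0.73361794 -0.38497452] 0.03234153673048403
scene [(array([ 0.4729, -0.1884]), 54.5), (array([ 0.6188, -0.0743]), -63.6), (array([0.4809, 0.1529]), 46.5), (array([0.633 , 0.1089]), -25.4)]
side [(array([0.4814, 0.1592]), 45.7), (array([0.6372, 0.1161]), -25.3), (array([ 0.6234, -0.0699]), -63.2), (array([ 0.4744, -0.1836]), 56.2)]
```

```bash
python3 -c "
from station import ctrl; print(ctrl.finish_job())"
```

```text
the job is handed in; nothing more can be done
None
```

I found the rocking lid on the canister at about (0.638, 0.114), pressed it home over its middle with about 23 N, checked that it no longer rocks, and handed the job in with the arm clear; the other three lids were judged home only by their height in the camera views, not pressed.

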